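# Weigh two coffee tampers and stow the solid one

### The job

Two coffee tampers look alike, but one is solid and heavier. Gently set them upright on opposite pans of the balance, let go of both and let it tip, then put the heavier one fully home and upright in the collar of the tamper stand, feeling for the opening without forcing it, and let go. Leave the lighter one standing on its pan, do not press on the balance, and leave the other things on the counter alone.

Things in the scene. Friction and masses are not known exactly. Their poses are not given: they have to be found in the camera images.
- tamper_a: a coffee tamper, loose: steel disc foot 58 mm in diameter and 22 mm high (2 mm bevel at its lower edge), neck 20 mm thick, black cylindrical handle 34 mm in diameter from 42 to 92 mm above its underside. Origin: centre of its underside; z up along its axis. Between 250 and 500 g; the twin of tamper_b in looks, differing by at least 50 g in weight.
- tamper_b: the other tamper, same shape and size as tamper_a (foot 58 mm wide and 22 mm high, handle 34 mm in diameter from 42 to 92 mm up, origin at the centre of the underside). Only the weight tells the two apart.
- balance: equal-arm balance, fixed: grey base 110 x 310 mm and 26 mm high, two upright cheeks in the middle (74 mm high) with a beam between them, a round steel pan at either end. Origin: centre of its underside; its y axis runs along the beam towards the left pan. Do not press on it: more than about 25 N on a pan is too much.
- beam (a joint): tilt of the balance beam, rad: 0 level, + means the right pan is down, - the left pan is down; rubber stops at +-0.1 (pan 12 mm lower or higher than level). Empty it hangs level by a weak spring; 50 g of difference tips it to the stop within about two seconds. It is damped, with little friction.
- left_pan (a point): centre of the top face of the left pan, flat, 116 mm in diameter with a 4 mm raised rim that is only trim; 90 mm above the counter when the beam is level; 120 mm along +y of the balance from its middle. Pans stay level as they go up and down and give way under the tamper.
- right_pan (a point): the same for the right pan, 120 mm along -y of the balance.
- stand: tamper stand, fixed: steel foot plate 140 x 140 x 10 mm with a wooden collar plate 104 x 104 x 16 mm on it. A round opening 61 mm in diameter goes right through the collar: its floor is the foot plate, 10 mm above the counter. Origin: centre of the foot plate's underside; axes along its edges. Keep the push on it below about 25 N.
- collar_nominal (a point): point on the stand's middle axis at the height of the collar's rim, 26 mm above the counter. The collar is clamped through slots: the true centre of its opening lies anywhere up to 7 mm off this point in each of the stand's x and y directions, and is not measured. It does not shift under light forces. The mouth has a 1 mm bevel.
- jug: bystander: steel milk jug, 72 mm in diameter, 85 mm high, with a handle on its own +y side that stands out some 30 mm; origin at the centre of its underside.
- cup: bystander: white cup, 68 mm in diameter, 55 mm high; origin at the centre of its underside.
- jar: bystander: amber jar with a steel cap, 70 mm in diameter, 110 mm high; origin at the centre of its underside.
- funnel: bystander: aluminium dosing ring, 68 mm in diameter, 28 mm high; origin at the centre of its underside.
- timer: bystander: flat black slab 70 x 90 x 16 mm; origin at the centre of its underside.
- spoon: bystander: a steel spoon lying on the counter.
Mind the look-alikes: they are no part of the job. Leave any yellow look-alike of the tamper_b alone.

How it is judged (in metres and radians):
On the way:
1. the two tampers stand released on opposite pans and the beam has tipped to one side (contact force between the fingers and tamper_a below 0.05 N and contact force between the fingers and tamper_b below 0.05 N and contact force between the fingers and balance below 0.05 N and (((horizontal distance between tamper_a and left_pan below 0.03 m and z of tamper_a in the frame of left_pan between -0.004 and 0.004 m and angle between tamper_a's own z axis and vertical below 0.1 rad) and (horizontal distance between tamper_b and right_pan below 0.03 m and z of tamper_b in the frame of right_pan between -0.004 and 0.004 m and angle between tamper_b's own z axis and vertical below 0.1 rad)) or ((horizontal distance between tamper_a and right_pan below 0.03 m and z of tamper_a in the frame of right_pan between -0.004 and 0.004 m and angle between tamper_a's own z axis and vertical below 0.1 rad) and (horizontal distance between tamper_b and left_pan below 0.03 m and z of tamper_b in the frame of left_pan between -0.004 and 0.004 m and angle between tamper_b's own z axis and vertical below 0.1 rad))) and (value of joint beam below -0.06 rad or value of joint beam above 0.06 rad)), for 0.3 s.
At the end, for the whole second after the job is handed in: the heavier tamper stands on the floor of the collar (within 2.5 mm in height, 13 mm of the stand's middle, 0.06 rad of upright, its rest weight above 3.65 N as only the heavier has), released; the lighter stands upright on a pan (within 30 mm of its centre); both at rest (((z of tamper_a in the frame of stand between 0.007 and 0.0125 m and horizontal distance between tamper_a and stand below 0.013 m and angle between tamper_a's own z axis and vertical below 0.06 rad and contact force between tamper_a and stand above 3.65 N and linear speed of each of tamper_a, tamper_b below 0.01 m/s and contact force between the fingers and tamper_a below 0.05 N and ((horizontal distance between tamper_b and left_pan below 0.03 m and z of tamper_b in the frame of left_pan between -0.004 and 0.004 m and angle between tamper_b's own z axis and vertical below 0.1 rad) or (horizontal distance between tamper_b and right_pan below 0.03 m and z of tamper_b in the frame of right_pan between -0.004 and 0.004 m and angle between tamper_b's own z axis and vertical below 0.1 rad))) or (z of tamper_b in the frame of stand between 0.007 and 0.0125 m and horizontal distance between tamper_b and stand below 0.013 m and angle between tamper_b's own z axis and vertical below 0.06 rad and contact force between tamper_b and stand above 3.65 N and linear speed of each of tamper_b, tamper_a below 0.01 m/s and contact force between the fingers and tamper_b below 0.05 N and ((horizontal distance between tamper_a and left_pan below 0.03 m and z of tamper_a in the frame of left_pan between -0.004 and 0.004 m and angle between tamper_a's own z axis and vertical below 0.1 rad) or (horizontal distance between tamper_a and right_pan below 0.03 m and z of tamper_a in the frame of right_pan between -0.004 and 0.004 m and angle between tamper_a's own z axis and vertical below 0.1 rad))))); the robot touches nothing.
It fails at once if more than 25 N between a tamper and the stand (contact force between any of tamper_a, tamper_b and stand above 25 N).
It fails at once if more than 25 N between a tamper and the balance, or the robot leaning on it with more than 8 N (contact force between any of tamper_a, tamper_b and balance above 25 N or contact force between any of the arm, the fingers and balance above 8 N).
It fails at once if a tamper toppled (angle between any of tamper_a, tamper_b's own z axis and vertical above 0.7 rad).
It fails at once if a bystander moved by more than 30 mm (distance of any of jug, cup, jar, funnel, timer, spoon from where it was at the start of the episode above 0.03 m).
It also fails if it takes over 69 s, if anything falls off the work surface, if the arm or the gripper's body presses on something with over 40 N, if the wrist force passes 120 N, or if a joint passes its speed limit or range.

### The arm

A 6-joint arm with a two-finger parallel gripper is mounted at the origin on the work surface. World frame = base frame: x ahead of the robot, y to its left, z up, the work surface at z = 0. Lengths are in m, angles in degrees, forces in N, time in s.
With the tool pointing down it reaches from about 0.3 to 0.95 m from the base axis. Payload 3.1 kg.
Tool frame: the origin (TCP) lies at the very end of the fingers, on their centre line; the grasp point (between the pads) lies bot.pinch_z behind it (bot.pinch_z is the distance from the TCP to the grasp point, in m); z points along the fingers, y is the direction in which the jaws open and shut (so a half turn about z gives the same grasp; the last joint's range is limited). The gripper opens to 85 mm and grips with 20 to 120 N. Pads are 22 mm wide; open, the fingers measure 114 mm over their backs; the gripper's body (76 mm by 85 mm) begins 54 mm behind the grasp point. The pads swing forward as they close: fully open they stand 13 mm farther back than shut.
Start: joints at [-72.691, 17.653, 93.61, -0, 68.738, -3.994], TCP at [0.227, -0.582, 0.231] pointing down, gripper open.
Joint ranges: [-175.34, 175.34], [-45.06, 112.39], [2.9, 150.54], [-68.45, 248.45], [3.09, 151.38], [-168.51, 168.51]. Speed limits (degrees/s): [159.86, 159.86, 180, 180, 180, 180].

### API

Orientations are given as [roll, pitch, yaw] about the fixed x, y, z axes, in that order (R = Rz(yaw) Ry(pitch) Rx(roll)).
In Python, from station import bot gives the robot as it stands. The module is installed in compiled form; this text tells all that it offers.
- The arm moves only by the tool jog_arm, never from a script. Its argument "moves" is a list of rows, each a list of 3 entries, a list of its own where there are three numbers: the shift along the world's x, y, z in cm, then the turn about the world's z in degrees, then the finger opening in cm, from 0 to 8.54. A call has 1 to 8 rows; each row shifts and turns the commanded pose from where the row before left it; what a row does not reach is not made up. A row lasts 1/12 s, in which the tool goes at most 41.7 mm and 7.16 degrees, less where a joint would pass 70% of its speed; a pose out of reach is approached as far as the arm can. A call with a gripper value outside its range is refused whole. The fingers move at their own pace and stop on an object; "force" is the grip in N (left out, the last holds). Time passes only in rows, so rows that do not move let the fingers close. It gives the time, the measured TCP pose, the force and the opening at its end, in the units of the state.
- bot.get_obs(): the state, without advancing time (a new reading comes with each control period).
- bot.camera(name): name is "scene" or "side" or "wrist"; returns a dict with "img" (420x560x3 uint8, red, green, blue), "fx", "fy", "cx", "cy" (pixels), "origin" and "orientation" of the camera in the world. Camera axes: x right, y down, z forward; pixel columns grow to the right and rows downward; lengths in m; the calibration is good to about 2 mm. The wrist camera is an equidistant fisheye: a pixel r from the principal point sees the ray r / f radians off the axis. A picture is of the moment at which its call begins. There is no depth.
- bot.sign_off(): hands the job in, once; it reports no verdict.
The state is a dict: "clock": time; "joint_pos": joint angles; "qvel": joint speeds; "joint_efforts": joint torques, N m; "ee_pos": TCP position; "orientation": TCP orientation; "ft_force": force on the tool from outside, world axes, zero at the start; "torque": the same for the moment, N m; "finger_gap": finger opening in m.
Only numpy, scipy, OpenCV 4.12 (cv2) and the standard library are available. Lean on these libraries where they do the work, as an engineer would, in place of code of your own. Each camera call takes 0.05 s, during which the arm holds its last target.

## Working session

There is one attempt and no reset: what is moved stays moved. The work goes in short steps, Python scripts to look and compute and a tool call to move; the robot and the scene stay as the last step left them, time stands still between calls to the robot, and variables do not carry over. Pictures are saved under pics/ and viewed, and the job is handed in when it is done.

Besides the shell and the picture viewer there is one more tool, called after ">>>" as name(argument=value, ...) on one line, values as JSON. jog_arm: Moves the arm, as the interface text tells. Its arguments: {"type":"object","properties":{"moves":{"type":"array","items":{"type":"array"}},"force":{"type":"number"}},"required":["moves"]}

```bash
mkdir -p pics; ls
python3 - <<'E'
from station import bot
import cv2
o=bot.get_obs();print(o);print(bot.pinch_z)
for n in("scene","side","wrist"):
    c=bot.camera(n);cv2.imwrite(f"pics/{n}0.png",c["img"][:,:,::-1]);print(n,{k:v for k,v in c.items() if k!="img"})
E
```

```text
pics
{'clock': 0.0, 'joint_pos': array([-7.26918461e+01,  1.77048700e+01,  9.36898357e+01, -5.14199849e-04,
        6.87352139e+01, -3.99268746e+00]), 'qvel': array([0.01777521, 0.06935548, 0.0558029 , 0.01922198, 0.09028648,
       0.00667142]), 'joint_efforts': array([ 1.06067866e-03, -4.15251052e+01, -2.76665568e+01, -1.57542723e-05,
        1.00620015e-02, -3.04044363e-05]), 'ee_pos': array([ 0.22677872, -0.58153357,  0.23004046]), 'orientation': array([-1.79870362e+02, -8.56858472e-03,  2.13010187e+01]), 'ft_force': array([ 0.36500791, -0.7136226 , -0.3910149 ]), 'torque': array([ 0.04572461,  0.00129481, -0.01609294]), 'finger_gap': 0.08526148309904127}
0.0187
scene {'fx': 385.72345276208137, 'fy': 385.72345276208137, 'cx': 276.123376558881, 'cy': 208.93628172036617, 'origin': array([ 1.18258047, -0.17849752,  0.97107116]), 'orientation': array([-141.36370701,   -0.15931433,   76.5103186 ])}
side {'fx': 412.14231407869477, 'fy': 412.14231407869477, 'cx': 280.5063110232999, 'cy': 217.2783118059532, 'origin': array([0.19728594, 0.74402885, 0.76538107]), 'orientation': array([-130.53660934,   -0.82737552, -155.05357454])}
wrist {'fx': 325.19226210127806, 'fy': 325.19226210127806, 'cx': 280.0045856993549, 'cy': 208.47956270587454, 'origin': array([ 0.29557976, -0.55550059,  0.37272849]), 'orientation': array([ 1.63504853e+02,  1.08345041e-01, -6.86550802e+01])}
```

View pics/scene0.png

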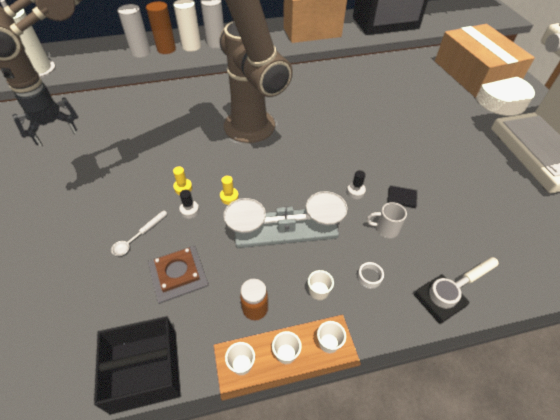

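View pics/side0.png

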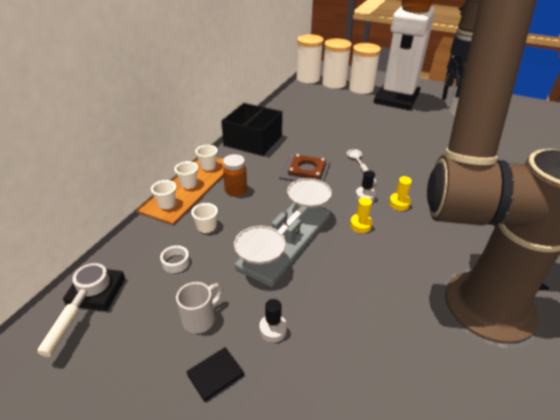

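View pics/wrist0.png

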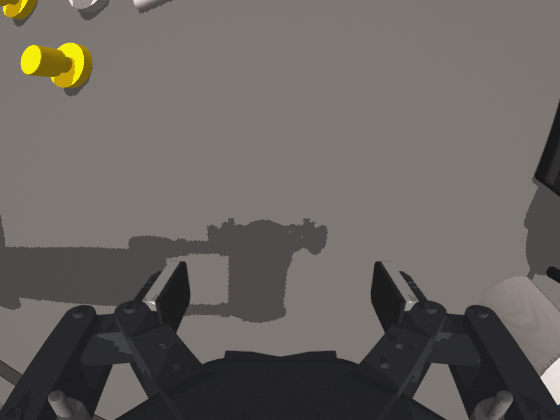

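Seen: black-handled tampers at scene (188,203) and (357,184), and in side (367,187) and (272,320). The yellow look-alikes at scene (180,180) and (228,190) are to be left alone. The stand is at scene (178,270), and the pans at (245,216) and (326,208). Next: close crops.

```bash
cat > h.py <<'E'
import numpy as np, cv2
from scipy.spatial.transform import Rotation as R
from station import bot
def cam(n):
    c=bot.camera(n); c["R"]=R.from_euler("xyz",c["orientation"],degrees=True).as_matrix(); c["n"]=n; return c
def ray(c,u,v):
    a=(u-c["cx"])/c["fx"]; b=(v-c["cy"])/c["fy"]
    if c["n"]=="wrist":
        r=np.hypot(a,b); s=np.sinc(r/np.pi); d=np.array([a*s,b*s,np.cos(r)])
    else: d=np.array([a,b,1.])
    return c["R"]@(d/np.linalg.norm(d))
def onz(c,u,v,z):
    d=ray(c,u,v); o=c["origin"]; return o+d*(z-o[2])/d[2]
def proj(c,p):
    q=c["R"].T@(np.asarray(p,float)-c["origin"])
    if c["n"]=="wrist":
        t=np.arctan2(np.hypot(q[0],q[1]),q[2]); k=t/max(1e-9,np.hypot(q[0],q[1]))
        return np.array([c["cx"]+c["fx"]*k*q[0],c["cy"]+c["fy"]*k*q[1]])
    return np.array([c["cx"]+c["fx"]*q[0]/q[2],c["cy"]+c["fy"]*q[1]/q[2]])
def tri(c1,p1,c2,p2):
    A=[];b=[]
    M=np.zeros((3,3));v=np.zeros(3)
    for c,p in((c1,p1),(c2,p2)):
        d=ray(c,*p);P=np.eye(3)-np.outer(d,d);M+=P;v+=P@c["origin"]
    return np.linalg.solve(M,v)
def crop(c,u0,v0,w,h,s,name):
    im=c["img"][v0:v0+h,u0:u0+w,::-1]; cv2.imwrite("pics/"+name,cv2.resize(im,None,fx=s,fy=s,interpolation=cv2.INTER_NEAREST))
E
python3 - <<'E'
from h import *
s=cam("scene");d=cam("side")
crop(s,140,150,80,150,4,"a.png")
crop(s,215,160,190,90,4,"b.png")
crop(d,225,150,200,200,3,"c.png")
E
```

```text
(no output)
```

View pics/a.png

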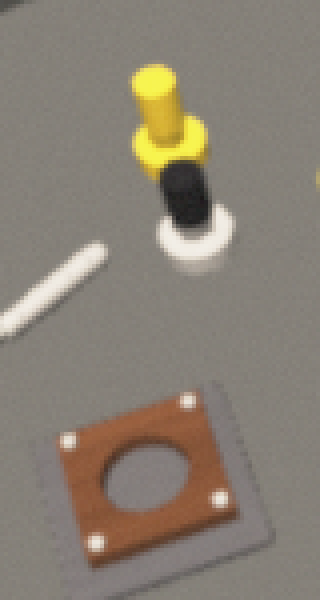

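View pics/b.png

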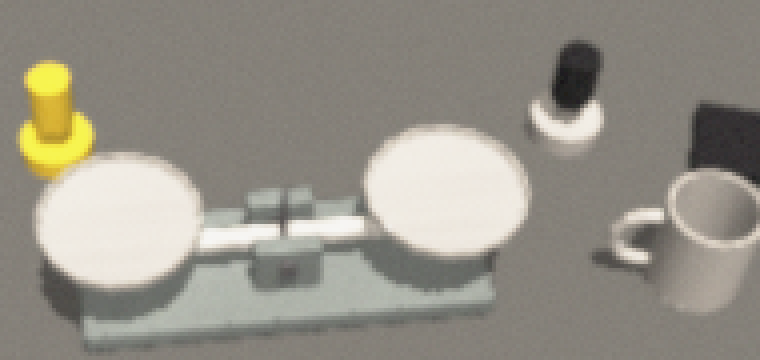

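View pics/c.png

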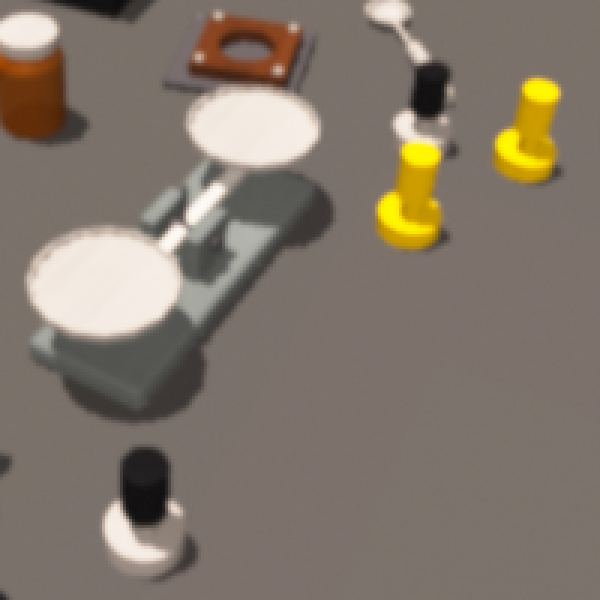

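```bash
cat > m.py <<'E'
from h import *
def blob(c,cond,box):
    u0,v0,u1,v1=box; m=np.zeros(c["img"].shape[:2],np.uint8); m[v0:v1,u0:u1]=cond(c["img"].astype(int))[v0:v1,u0:u1]*255
    n,l,st,ce=cv2.connectedComponentsWithStats(m); 
    i=1+np.argmax(st[1:,4]); return ce[i],st[i],(l==i).astype(np.uint8)
blk=lambda I:I.max(2)<60
wht=lambda I:I.min(2)>175
yel=lambda I:(I[...,0]>150)&(I[...,2]<90)
wood=lambda I:(I[...,0]-I[...,2]>35)
E
python3 - <<'E'
from m import *
np.set_printoptions(precision=4,suppress=True)
s=cam("scene");d=cam("side")
for nm,bs,bd in(("T1(right)",(176,186,202,214),(355,168,380,195)),("T2(left)",(345,165,372,192),(260,295,290,327))):
    cs,ss,_=blob(s,blk,bs);cd,sd,_=blob(d,blk,bd)
    print(nm,cs,ss,cd,sd,onz(s,*cs,.067),onz(d,*cd,.067),tri(s,cs,d,cd))
for nm,bs,bd in(("panR",(222,195,267,234),(286,178,335,206)),("panL",(304,190,350,226),(232,224,288,262))):
    cs,ss,ms=blob(s,wht,bs);cd,sd,md=blob(d,wht,bd)
    out=[]
    for m in(ms,md):
        k=max(cv2.findContours(m,0,1)[0],key=len);out.append(cv2.fitEllipse(cv2.convexHull(k)))
    es,ed=out[0][0],out[1][0]
    print(nm,cs,ss[:4],out[0],cd,sd[:4],out[1],"\n",onz(s,*es,.093),onz(d,*ed,.093),tri(s,es,d,ed))
for nm,bs in (("wood",(150,245,205,300)),):
    cs,ss,ms=blob(s,wood,bs);print(nm,cs,ss)
    ks,hh=cv2.findContours(ms,cv2.RETR_CCOMP,1)
    for k,h in zip(ks,hh[0]):
        if len(k)>15:
            r=cv2.minAreaRect(k);e=cv2.fitEllipse(k);print(h,r,e, onz(s,*r[0],.026),onz(s,*e[0],.026)); print([onz(s,*p,.026)[:2] for p in cv2.boxPoints(r)])
cs,ss,ms=blob(d,wood,(285,150,330,182));print(cs,ss,onz(d,*cs,.022))
for b in((165,160,195,192),(215,170,240,204)):
    cs,ss,_=blob(s,yel,b);print("yel",cs,ss,onz(s,*cs,.045))
E
```

```text
T1(right) [186.0593 198.2074] [181 191  11  16 135] [367.7588 179.5706] [362 171  13  18 170] [ 0.3757 -0.2663  0.067 ] [ 0.374  -0.2671  0.067 ] [ 0.3745 -0.2668  0.0665]
T2(left) [358.3817 178.7634] [353 171  12  16 131] [272.9577 311.5982] [266 300  15  25 331] [0.421  0.2778 0.067 ] [0.4207 0.2766 0.067 ] [0.4209 0.2773 0.0674]
panR [244.797  214.6485] [224 198  43  34] ((244.93910217285156, 214.6060028076172), (32.6804313659668, 42.80073547363281), 87.36300659179688) [309.0931 192.0542] [288 180  43  25] ((309.03271484375, 192.01983642578125), (24.903749465942383, 43.01795959472656), 93.2927017211914) 
 [ 0.5002 -0.1046  0.093 ] [ 0.495  -0.1022  0.093 ] [ 0.4968 -0.1049  0.0899]
panL [326.2878 207.277 ] [306 191  41  33] ((326.3184814453125, 207.10398864746094), (31.64189338684082, 41.022029876708984), 98.73979187011719) [260.3253 243.6043] [234 225  53  37] ((262.1268310546875, 241.9732208251953), (36.10083770751953, 57.69772720336914), 72.35398864746094) 
 [0.5279 0.1321 0.093 ] [0.5213 0.1266 0.093 ] [0.5239 0.1299 0.0925]
wood [175.8165 269.3343] [ 154  248   45   44 1008]

[... 233 characters left out ...]
25  0.026 ] [ 0.5928 -0.3215  0.026 ]
[array([ 0.5444, -0.3867]), array([ 0.5267, -0.2792]), array([ 0.6393, -0.2606]), array([ 0.6535, -0.3623])]
[-1  2 -1  0] ((176.0, 268.5), (17.677669525146484, 21.92030906677246), 45.0) ((175.92367553710938, 268.8535461425781), (16.848562240600586, 23.159212112426758), 68.49175262451172) [ 0.5909 -0.3211  0.026 ] [ 0.592  -0.3214  0.026 ]
[array([ 0.5867, -0.3593]), array([ 0.5458, -0.3135]), array([ 0.5952, -0.2827]), array([ 0.6338, -0.3284])]
[306.6566 166.3323] [288 154  38  26 632] [ 0.5852 -0.3169  0.022 ]
yel [180.8662 180.2676] [174 167  18  25 299] [ 0.275  -0.2779  0.045 ]
yel [227.921  190.6261] [221 176  17  28 329] [ 0.355  -0.1356  0.045 ]
```

The T1, T2 and pan positions agree between the two views (pan separation 237 mm against 240). Now moving over the right tamper, T1 at (0.3745, -0.267).

>>> jog_arm(moves=[[[1.7, 3.6, -0.8], -1, 8.5], [[1.7, 3.6, -0.8], -1, 8.5], [[1.7, 3.6, -0.8], -1, 8.5], [[1.7, 3.6, -0.8], -1, 8.5], [[1.7, 3.6, -0.8], -1, 8.5], [[1.7, 3.6, -0.8], -1, 8.5], [[1.7, 3.6, -0.8], -1, 8.5], [[1.7, 3.6, -0.4], -1, 8.5]], force=40)

```text
clock: 1.02
ee_pos: [0.363, -0.2922, 0.1706]
orientation: [-180.0, 0.0, 13.2]
ft_force: [-0.1, 0.3, 0.1]
finger_gap: 0.0847
```

>>> jog_arm(moves=[[[1.1, 2.6, 0], -1, 8.5], [[0, 0, 0], 0, 8.5]])

```text
clock: 1.18
ee_pos: [0.3747, -0.2635, 0.1706]
orientation: [-179.8, 0.0, 12.5]
ft_force: [0.7, 0.3, -0.9]
finger_gap: 0.0851
```

Run:
```python
from m import *
c=cam("wrist");cv2.imwrite("pics/w1.png",c["img"][:,:,::-1]);o=bot.get_obs();print(o["ee_pos"],o["orientation"],o["ft_force"],proj(c,[.3745,-.2668,.092]),proj(c,[.3745,-.2668,.022]))
```

```text
[ 0.37456036 -0.26603101  0.17113336] [-1.79969262e+02  1.08814089e-02  1.25688495e+01] [ 0.33106305 -0.39755935  0.79107048] [284.47822071 220.51505332] [283.73347465 196.30581697]
```

View pics/w1.png

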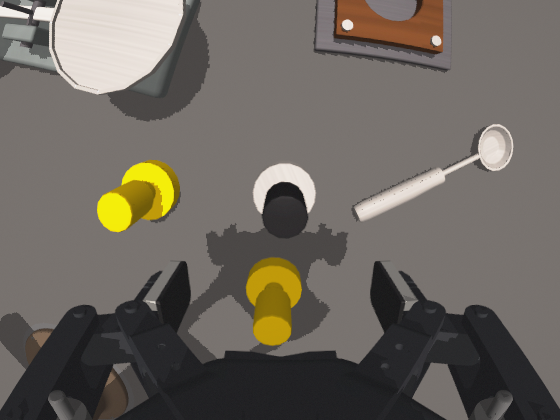

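The handle top is at wrist (285,216) against a predicted (284.5,220.5), so T1 is about 3 mm further in +x. The fingers straddle it and the yellow one stays clear. Descending.

>>> jog_arm(moves=[[[0.3, 0, -3], 0, 8.5], [[0, 0, -3], 0, 8.5], [[0, 0, -3], 0, 8.5], [[0, 0, -2.9], 0, 8.5], [[0, 0, 0], 0, 8.5], [[0, 0, 0], 0, 3], [[0, 0, 0], 0, 2.5], [[0, 0, 0], 0, 2.5]])

```text
clock: 1.9
ee_pos: [0.3786, -0.2702, 0.0544]
orientation: [179.8, -0.2, 12.3]
ft_force: [-0.8, -0.5, 0.4]
finger_gap: 0.0513
```

>>> jog_arm(moves=[[[0, 0, 0], 0, 2.5], [[0, 0, 0], 0, 2.5], [[0, 0, 0], 0, 2.5]])

```text
clock: 2.15
ee_pos: [0.3781, -0.269, 0.0541]
orientation: [179.9, -0.1, 12.3]
ft_force: [-0.9, 2.3, 7.8]
finger_gap: 0.0332
```

Run:
```python
from m import *
c=cam("wrist");cv2.imwrite("pics/w2.png",c["img"][:,:,::-1]);o=bot.get_obs();print(o["ee_pos"],o["orientation"],o["ft_force"],o["finger_gap"])
```

```text
[ 0.37815    -0.26900825  0.05412775] [ 1.79876831e+02 -1.05926744e-01  1.23115370e+01] [-0.98623159  3.02961099  6.58846498] 0.033459950848903
```

View pics/w2.png

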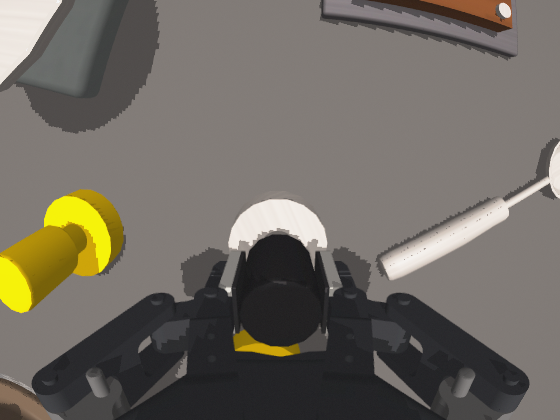

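T1 is gripped (gap 33.4 mm). Lifting it and moving over the right pan.

>>> jog_arm(moves=[[[0, 0, 2], 0, 2.5], [[0, 0, 4], 0, 2.5], [[0, 0, 4], 0, 2.5], [[0, 0, 2], 0, 2.5], [[2, 2.7, 0], 0, 2.5], [[2, 2.7, 0], 0, 2.5], [[2, 2.7, 0], 0, 2.5], [[2, 2.7, 0], 0, 2.5]], force=50)

```text
clock: 2.87
ee_pos: [0.4573, -0.1592, 0.1727]
orientation: [180.0, -0.0, 12.3]
ft_force: [0.8, -0.2, -3.7]
finger_gap: 0.0331
```

>>> jog_arm(moves=[[[2, 2.7, 0], 0, 2.5], [[2, 2.7, 0], 0, 2.5], [[0, 0, 0], 0, 2.5], [[0, 0, 0], 0, 2.5], [[0, 0, 0], 0, 2.5]])

```text
clock: 3.28
ee_pos: [0.4962, -0.1062, 0.1719]
orientation: [180.0, 0.1, 12.4]
ft_force: [-0.2, 0.0, -3.2]
finger_gap: 0.0331
```

Run:
```python
from m import *
c=cam("wrist");cv2.imwrite("pics/w3.png",c["img"][:,:,::-1]);o=bot.get_obs();print(o["ee_pos"],o["orientation"],o["ft_force"],o["finger_gap"],o["clock"])
d=cam("side");crop(d,225,120,180,160,4,"s3.png")
```

```text
[ 0.49602446 -0.10667407  0.17189765] [1.79998157e+02 7.68858282e-02 1.23034499e+01] [ 0.51566865 -0.15666701 -2.59430658] 0.03268455130303241 3.3333
```

View pics/s3.png

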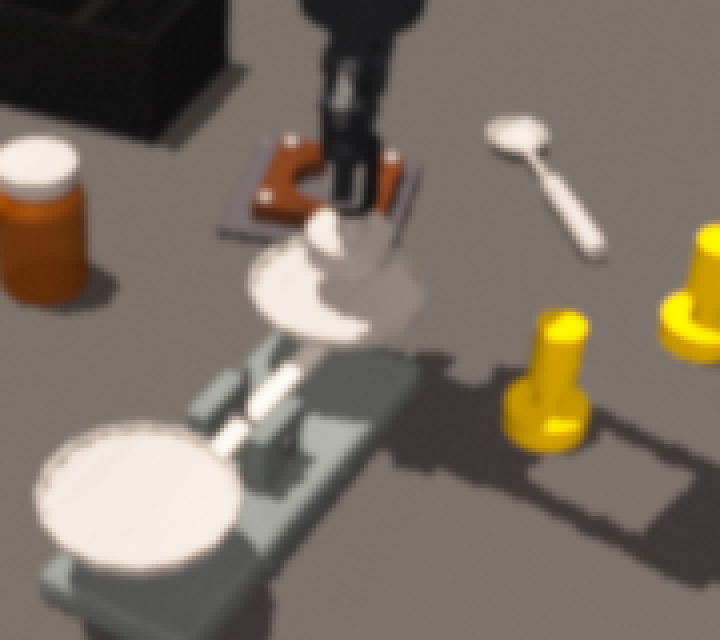

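View pics/w3.png

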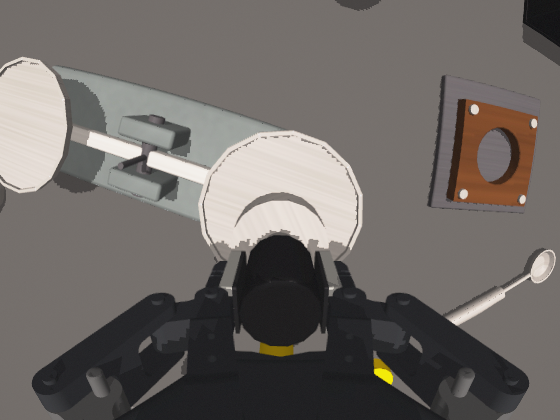

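The wrist view shows T1 held over the right pan; the pan edges are at u=200 and 362, with its top at (282,132). Checking how far to go.

Run:
```python
from m import *
np.set_printoptions(precision=4,suppress=True)
c=cam("wrist")
P=np.array([onz(c,*p,.094)[:2] for p in((200,205),(362,205),(282,131),(225,150),(340,150),(205,180),(358,180))])
A=np.c_[2*P,np.ones(len(P))];x=np.linalg.lstsq(A,(P**2).sum(1),rcond=None)[0];print(x[:2],np.sqrt(x[2]+x[0]**2+x[1]**2))
# hole on the stand
for p in((498,127),(477,155),(519,155),(498,185)): print(onz(c,*p,.026))
```

```text
[ 0.5013 -0.1072] 0.05886777850851851
[ 0.6178 -0.3108  0.026 ]
[ 0.582  -0.2927  0.026 ]
[ 0.5988 -0.3505  0.026 ]
[ 0.5596 -0.3321  0.026 ]
```

>>> jog_arm(moves=[[[0.4, 0, -1], 0, 2.5], [[0, 0, -1], 0, 2.5], [[0, 0, -0.5], 0, 2.5], [[0, 0, -0.2], 0, 2.5], [[0, 0, -0.2], 0, 2.5], [[0, 0, -0.2], 0, 2.5], [[0, 0, 0], 0, 2.5]])

```text
clock: 4.02
ee_pos: [0.5008, -0.1063, 0.1408]
orientation: [-180.0, 0.0, 12.3]
ft_force: [-0.4, 0.9, -3.3]
finger_gap: 0.033
```

>>> jog_arm(moves=[[[0, 0, -0.1], 0, 2.5], [[0, 0, -0.1], 0, 2.5], [[0, 0, -0.1], 0, 2.5], [[0, 0, 0], 0, 2.5]])

```text
clock: 4.35
ee_pos: [0.5011, -0.1063, 0.1383]
orientation: [180.0, -0.0, 12.3]
ft_force: [-0.0, 0.3, -3.4]
finger_gap: 0.0329
```

>>> jog_arm(moves=[[[0, 0, -0.1], 0, 2.5], [[0, 0, -0.1], 0, 2.5], [[0, 0, -0.1], 0, 2.5], [[0, 0, -0.1], 0, 2.5], [[0, 0, 0], 0, 2.5], [[0, 0, 0], 0, 2.5]])

```text
clock: 4.85
ee_pos: [0.5009, -0.1063, 0.1342]
orientation: [-180.0, 0.0, 12.3]
ft_force: [-0.0, -0.5, -1.8]
finger_gap: 0.0329
```

Run:
```python
from m import *
d=cam("side");crop(d,225,120,180,160,4,"s4.png");print(bot.get_obs()["ft_force"],bot.get_obs()["ee_pos"])
```

```text
[-0.38599103  0.4461457  -2.89912674] [ 0.5009593  -0.10631723  0.13419869]
```

View pics/s4.png

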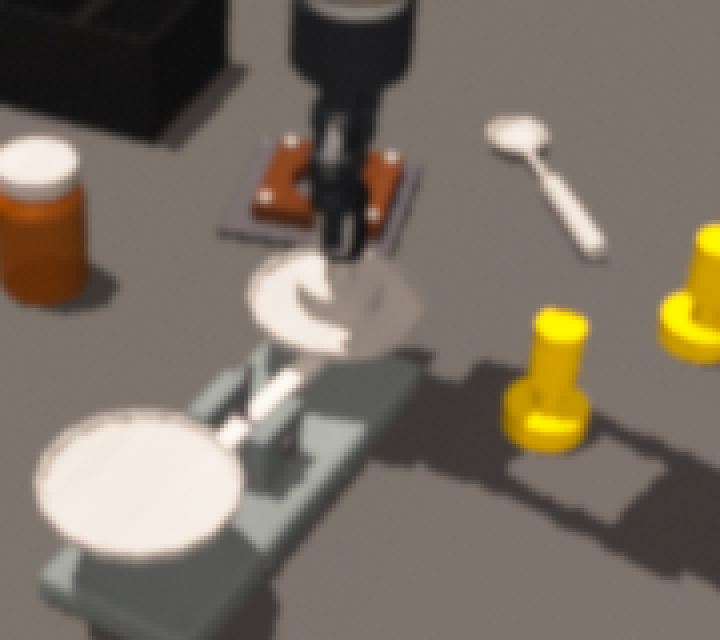

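The left pan has risen (its centre went from row 495 to row 482 in the crop) and the right one sank, so T1's foot is on the pan. Releasing.

>>> jog_arm(moves=[[[0, 0, 0], 0, 4], [[0, 0, 0], 0, 6], [[0, 0, 0], 0, 8.5], [[0, 0, 0], 0, 8.5], [[0, 0, 0], 0, 8.5], [[0, 0, 0], 0, 8.5], [[0, 0, 2], 0, 8.5], [[0, 0, 4], 0, 8.5]])

```text
clock: 5.57
ee_pos: [0.4965, -0.105, 0.1897]
orientation: [-179.7, 0.6, 12.3]
ft_force: [-0.4, -0.3, 0.1]
finger_gap: 0.085
```

Run:
```python
from m import *
d=cam("side");crop(d,225,120,180,160,4,"s5.png");o=bot.get_obs();print(o["ft_force"],o["ee_pos"],o["finger_gap"])
```

```text
[ 2.31149449 -0.10048676  4.76315312] [ 0.50405896 -0.10715348  0.20114686] 0.0850550378721838
```

View pics/s5.png

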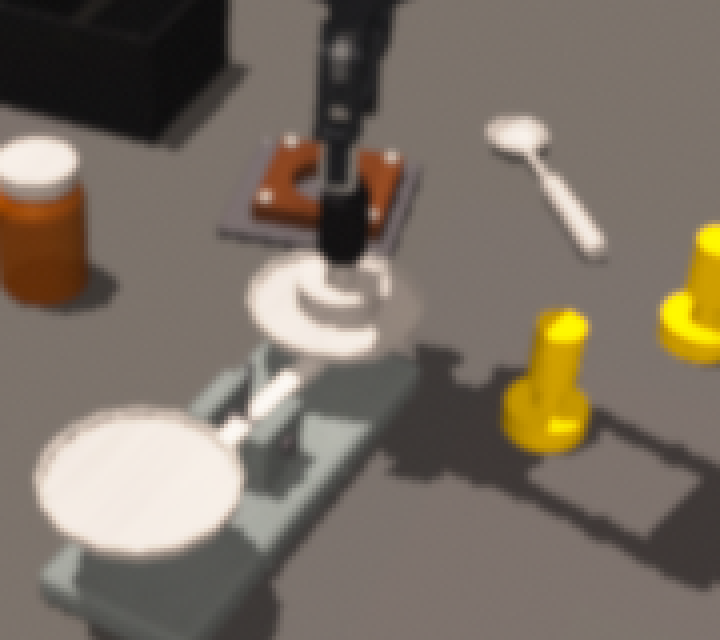

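T1 stands on the right pan. Now to T2.

>>> jog_arm(moves=[[[-0.8, 3.8, 0], 0, 8.5], [[-0.8, 3.8, 0], 0, 8.5], [[-0.8, 3.8, 0], 0, 8.5], [[-0.8, 3.8, 0], 0, 8.5], [[-0.8, 3.8, 0], 0, 8.5], [[-0.8, 3.8, 0], 0, 8.5], [[-0.8, 3.8, 0], 0, 8.5], [[-0.8, 3.8, 0], 0, 8.5]])

```text
clock: 6.28
ee_pos: [0.4367, 0.1996, 0.1947]
orientation: [-180.0, -0.1, 12.3]
ft_force: [0.5, 0.4, 0.1]
finger_gap: 0.0849
```

>>> jog_arm(moves=[[[-0.8, 3.8, -1.0], 0, 8.5], [[-0.9, 3.8, -2], 0, 8.5], [[0, 0.4, 0], 0, 8.5], [[0, 0, 0], 0, 8.5], [[0, 0, 0], 0, 8.5]])

```text
clock: 6.7
ee_pos: [0.4206, 0.2758, 0.1653]
orientation: [180.0, -0.0, 12.4]
ft_force: [0.4, 0.7, -0.4]
finger_gap: 0.0848
```

Run:
```python
from m import *
c=cam("wrist");cv2.imwrite("pics/w6.png",c["img"][:,:,::-1]);o=bot.get_obs();print(o["ee_pos"],o["orientation"],o["ft_force"],proj(c,[.421,.277,.092]),proj(c,[.421,.277,.022]))
print(onz(c,284,190,.022), onz(c,285,216,.092))
```

```text
[0.42104349 0.27529537 0.16567993] [ 1.79975655e+02 -4.79956563e-02  1.23003203e+01] [-0.31968521  0.87794214  0.75550715] [278.03054484 220.79196565] [278.41646362 196.08285064]
[0.42762264 0.27329095 0.022     ] [0.42549026 0.27300608 0.092     ]
```

View pics/w6.png

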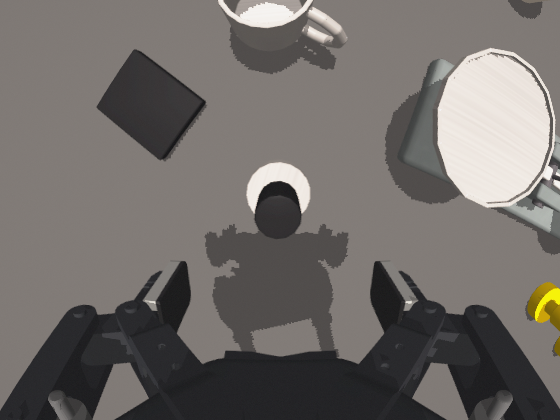

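T2's handle top is at (278,216) and its foot centre at (278,191), with the fingers clear. Descending.

>>> jog_arm(moves=[[[0.3, 0.1, -3], 0, 8.5], [[0, 0, -3], 0, 8.5], [[0, 0, -3], 0, 8.5], [[0, 0, -2.1], 0, 8.5], [[0, 0, 0], 0, 8.5], [[0, 0, 0], 0, 2.5], [[0, 0, 0], 0, 2.5], [[0, 0, 0], 0, 2.5]], force=50)

```text
clock: 7.42
ee_pos: [0.4257, 0.2772, 0.0565]
orientation: [-179.9, -0.2, 12.2]
ft_force: [-0.6, 0.3, 0.3]
finger_gap: 0.051
```

>>> jog_arm(moves=[[[0, 0, 0], 0, 2.5], [[0, 0, 0], 0, 2.5], [[0, 0, 0], 0, 2.5], [[0, 0, 0], 0, 2.5]])

```text
clock: 7.75
ee_pos: [0.4251, 0.2778, 0.0563]
orientation: [-179.9, -0.2, 12.3]
ft_force: [0.4, -0.1, 5.9]
finger_gap: 0.0333
```

>>> jog_arm(moves=[[[0, 0, 2], 0, 2.5], [[0, 0, 4], 0, 2.5], [[0, 0, 4], 0, 2.5], [[0, 0, 4], 0, 2.5], [[0, 0, 0], 0, 2.5], [[0, 0, 0], 0, 2.5], [[0, 0, 0], 0, 2.5]])

```text
clock: 8.33
ee_pos: [0.4219, 0.276, 0.1929]
orientation: [179.9, 0.2, 12.3]
ft_force: [-0.7, 0.0, -5.3]
finger_gap: 0.0329
```

Run:
```python
from m import *
c=cam("wrist");cv2.imwrite("pics/w7.png",c["img"][:,:,::-1]);o=bot.get_obs();print(o["ee_pos"],o["orientation"],o["ft_force"],o["finger_gap"])
s=cam("scene");crop(s,200,150,200,100,4,"sc7.png")
```

```text
[0.42118117 0.27560093 0.19175361] [179.90784216   0.30775264  12.31631815] [-0.72125235 -0.08942828 -5.2656137 ] 0.032667580682133136
```

View pics/w7.png

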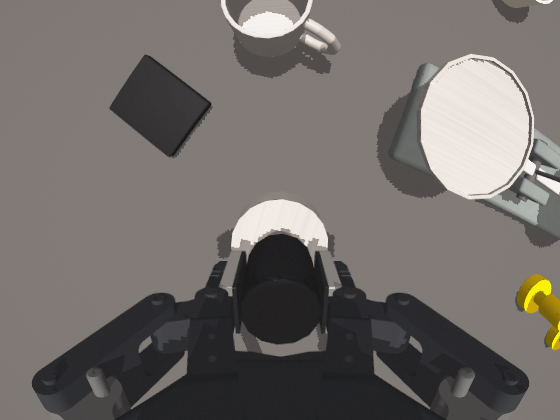

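View pics/sc7.png

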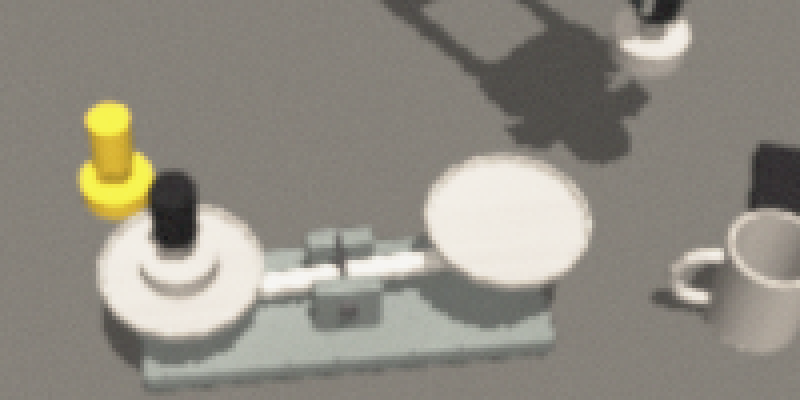

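T1 stands upright on the lowered right pan. T2 pulls about 5.3 N on the wrist against about 3 N for T1, so T2 is probably the heavier. To the left pan.

>>> jog_arm(moves=[[[2.1, -2.9, 0], 0, 2.5], [[2.1, -2.9, 0], 0, 2.5], [[2.1, -2.9, 0], 0, 2.5], [[2.1, -2.9, 0], 0, 2.5], [[2.1, -2.9, 0], 0, 2.5], [[0, 0, 0], 0, 2.5], [[0, 0, 0], 0, 2.5], [[0, 0, 0], 0, 2.5]])

```text
clock: 9.1
ee_pos: [0.5266, 0.1315, 0.1917]
orientation: [-179.9, 0.3, 12.2]
ft_force: [-0.8, -0.7, -5.2]
finger_gap: 0.0329
```

Run:
```python
from m import *
c=cam("wrist");cv2.imwrite("pics/w8.png",c["img"][:,:,::-1]);o=bot.get_obs();print(o["ee_pos"],o["orientation"],o["ft_force"],o["finger_gap"],proj(c,[.528,.131,.106]))
for a in np.arange(0,360,45):
  t=np.radians(a);print(proj(c,[.528+.059*np.cos(t),.131+.059*np.sin(t),.106]).round())
```

```text
[0.52651548 0.13203507 0.1921185 ] [-179.95299664    0.27182155   12.30786891] [-0.15253668 -0.84938856 -4.67537862] 0.03246719339747871 [280.7664867 213.9474015]
[299. 135.]
[236. 147.]
[203. 198.]
[217. 253.]
[265. 282.]
[321. 273.]
[356. 230.]
[350. 172.]
```

View pics/w8.png

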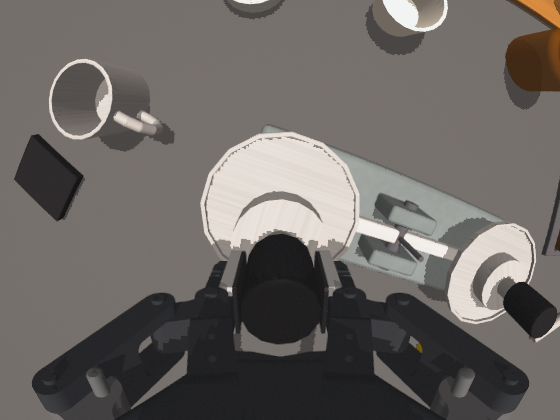

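The predicted rim (u 203–356, top row 135) matches the picture, so T2 is centred over the left pan. Lowering gently.

>>> jog_arm(moves=[[[0, 0, -1.2], 0, 2.5], [[0, 0, -1.2], 0, 2.5], [[0, 0, -0.4], 0, 2.5], [[0, 0, -0.2], 0, 2.5], [[0, 0, -0.2], 0, 2.5], [[0, 0, -0.1], 0, 2.5], [[0, 0, -0.1], 0, 2.5], [[0, 0, -0.1], 0, 2.5]])

```text
clock: 9.82
ee_pos: [0.529, 0.1319, 0.1597]
orientation: [180.0, -0.1, 12.3]
ft_force: [0.4, 0.1, -4.4]
finger_gap: 0.0329
```

>>> jog_arm(moves=[[[0, 0, -0.1], 0, 2.5], [[0, 0, -0.1], 0, 2.5], [[0, 0, -0.2], 0, 2.5], [[0, 0, -0.2], 0, 2.5], [[0, 0, -0.2], 0, 2.5], [[0, 0, -0.2], 0, 2.5], [[0, 0, -0.2], 0, 2.5], [[0, 0, 0], 0, 2.5]])

```text
clock: 10.48
ee_pos: [0.5288, 0.1321, 0.147]
orientation: [-180.0, -0.0, 12.3]
ft_force: [0.6, 2.3, -0.7]
finger_gap: 0.0332
```

>>> jog_arm(moves=[[[0, 0, -0.2], 0, 2.5], [[0, 0, -0.2], 0, 2.5], [[0, 0, -0.2], 0, 2.5], [[0, 0, 0], 0, 2.5], [[0, 0, 0], 0, 2.5], [[0, 0, 0], 0, 2.5]])

```text
clock: 10.98
ee_pos: [0.5286, 0.1317, 0.1413]
orientation: [180.0, -0.0, 12.3]
ft_force: [-0.3, 2.7, -2.0]
finger_gap: 0.0329
```

Run:
```python
from m import *
s=cam("scene");crop(s,200,150,200,100,4,"sc8.png");o=bot.get_obs();print(o["ee_pos"],o["ft_force"])
```

```text
[0.52864727 0.13175482 0.14134804] [ 0.40902865  1.96947321 -1.15393917]
```

View pics/sc8.png

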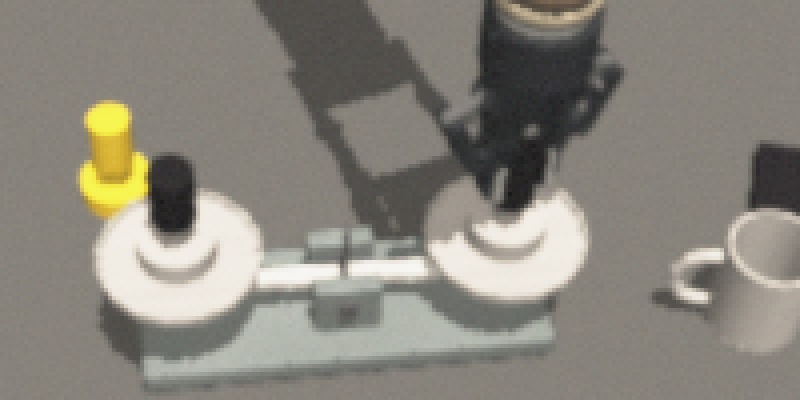

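Left pan now lower with T2 on it. A bit further, then release and watch it tip.

>>> jog_arm(moves=[[[0, 0, -0.2], 0, 2.5], [[0, 0, -0.2], 0, 2.5], [[0, 0, 0], 0, 2.5], [[0, 0, 0], 0, 4], [[0, 0, 0], 0, 6], [[0, 0, 0], 0, 8.5], [[0, 0, 0], 0, 8.5], [[0, 0, 0], 0, 8.5]])

```text
clock: 11.7
ee_pos: [0.5285, 0.1316, 0.1374]
orientation: [180.0, 0.0, 12.3]
ft_force: [0.5, -0.2, 0.8]
finger_gap: 0.0843
```

>>> jog_arm(moves=[[[0, 0, 0], 0, 8.5], [[0, 0, 2], 0, 8.5], [[0, 0, 4], 0, 8.5], [[0, 0, 2], 0, 8.5], [[0, 0, 0], 0, 8.5], [[0, 0, 0], 0, 8.5], [[0, 0, 0], 0, 8.5], [[0, 0, 0], 0, 8.5]])

```text
clock: 12.37
ee_pos: [0.5271, 0.1315, 0.2155]
orientation: [-180.0, 0.2, 12.3]
ft_force: [-0.3, -0.3, -0.4]
finger_gap: 0.0847
```

>>> jog_arm(moves=[[[0, 0, 0], 0, 8.5], [[0, 0, 0], 0, 8.5], [[0, 0, 0], 0, 8.5], [[0, 0, 0], 0, 8.5], [[0, 0, 0], 0, 8.5], [[0, 0, 0], 0, 8.5], [[0, 0, 0], 0, 8.5], [[0, 0, 0], 0, 8.5]])

```text
clock: 13.03
ee_pos: [0.5285, 0.1318, 0.2173]
orientation: [180.0, -0.0, 12.3]
ft_force: [0.5, -0.2, 0.4]
finger_gap: 0.0849
```

Run:
```python
from m import *
s=cam("scene");crop(s,200,150,200,100,4,"sc9.png");o=bot.get_obs();print(o["ee_pos"],o["ft_force"],o["finger_gap"])
d=cam("side");crop(d,225,120,180,150,4,"s9.png")
c=cam("wrist");cv2.imwrite("pics/w9.png",c["img"][:,:,::-1])
```

```text
[0.52853587 0.13178388 0.21735737] [ 0.57405918  0.51811488 -0.12003757] 0.08515997071336358
```

View pics/sc9.png

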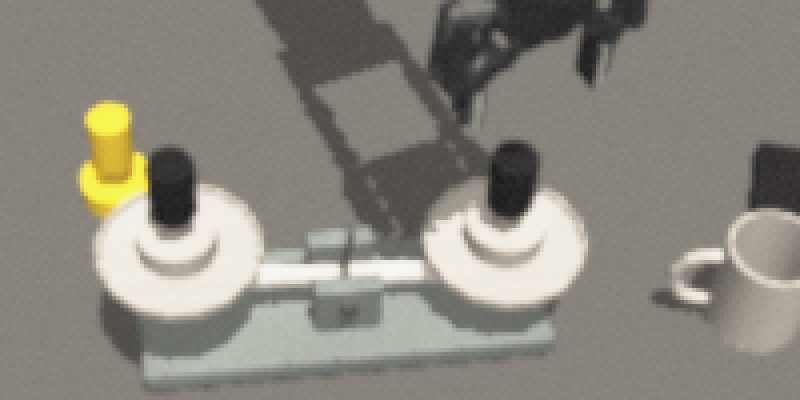

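View pics/s9.png

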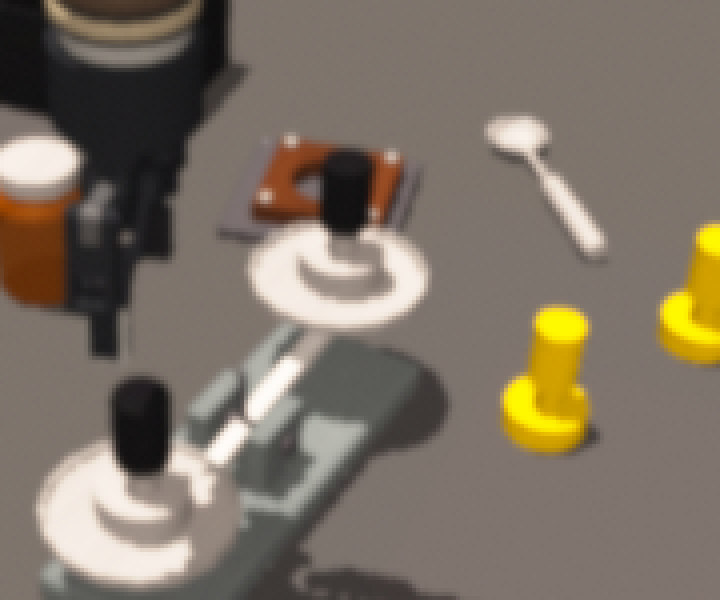

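View pics/w9.png

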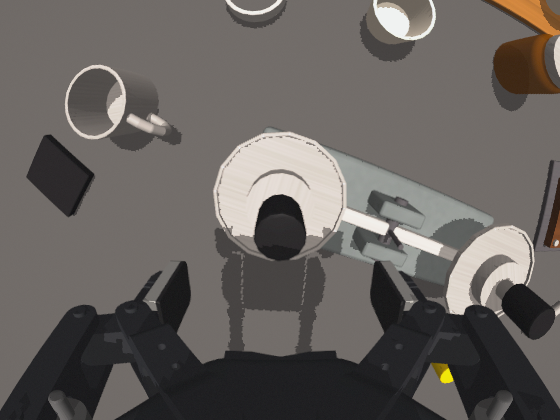

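The beam has tipped with the left pan down: in the side view the left pan is at row ~510 against 495 level, and the right at 275 against 282. Both tampers are upright and released. T2 is the heavier, which agrees with the wrist force. Regrasping T2.

>>> jog_arm(moves=[[[0, 0, -2.5], 0, 8.5], [[0, 0, -2.5], 0, 8.5], [[0, 0, -2.0], 0, 8.5], [[0, 0, -1.1], 0, 8.5], [[0, 0, 0], 0, 8.5], [[0, 0, 0], 0, 2.5], [[0, 0, 0], 0, 2.5], [[0, 0, 0], 0, 2.5]], force=50)

```text
clock: 13.85
ee_pos: [0.53, 0.132, 0.138]
orientation: [180.0, -0.2, 12.3]
ft_force: [0.2, -0.3, -0.3]
finger_gap: 0.0513
```

>>> jog_arm(moves=[[[0, 0, 0], 0, 2.5], [[0, 0, 0], 0, 2.5], [[0, 0, 0], 0, 2.5], [[0, 0, 0], 0, 2.5]])

```text
clock: 14.18
ee_pos: [0.5296, 0.1322, 0.1379]
orientation: [-180.0, -0.2, 12.3]
ft_force: [-1.3, 0.9, 5.2]
finger_gap: 0.0325
```

>>> jog_arm(moves=[[[0, 0, 0.2], 0, 2.5], [[0, 0, 0.3], 0, 2.5], [[0, 0, 0.5], 0, 2.5], [[0, 0, 1], 0, 2.5], [[0, 0, 2], 0, 2.5], [[0, 0, 2], 0, 2.5], [[0, 0, 0], 0, 2.5]])

```text
clock: 14.77
ee_pos: [0.5306, 0.1319, 0.2]
orientation: [180.0, -0.3, 12.3]
ft_force: [1.0, 0.2, -3.7]
finger_gap: 0.0328
```

>>> jog_arm(moves=[[[0, 0, 3.5], 0, 2.5], [[0, 0, 3.5], 0, 2.5], [[2, -3.5, 0], 0, 2.5], [[2, -3.5, 0], 0, 2.5], [[2, -3.5, 0], 0, 2.5], [[0, -4, 0], 0, 2.5], [[0, -4, 0], 0, 2.5], [[0, -4, 0], 0, 2.5]])

```text
clock: 15.43
ee_pos: [0.5871, -0.0948, 0.2642]
orientation: [-179.9, 0.2, 12.3]
ft_force: [1.3, -1.3, -4.6]
finger_gap: 0.0324
```

>>> jog_arm(moves=[[[0, -4, 0], 0, 2.5], [[0, -4, 0], 0, 2.5], [[-1.8, -3.7, 0], 0, 2.5], [[-1.8, -3.7, 0], 0, 2.5], [[-1.8, -3.7, -0.5], 0, 2.5], [[-1.8, -3.7, -0.5], 0, 2.5], [[0, -1.5, -3], 0, 2.5], [[0, 0, -3], 0, 2.5]])

```text
clock: 16.1
ee_pos: [0.5157, -0.3418, 0.1966]
orientation: [179.7, -0.1, 12.0]
ft_force: [0.3, 0.2, -5.0]
finger_gap: 0.0329
```

>>> jog_arm(moves=[[[0, 0, 0], 0, 2.5], [[0, 0, 0], 0, 2.5], [[0, 0, 0], 0, 2.5], [[0, 0, 0], 0, 2.5]])

```text
clock: 16.43
ee_pos: [0.5179, -0.3363, 0.1982]
orientation: [179.9, -0.1, 12.4]
ft_force: [-0.7, -0.1, -3.9]
finger_gap: 0.0326
```

Run:
```python
from m import *
c=cam("wrist");cv2.imwrite("pics/w10.png",c["img"][:,:,::-1]);o=bot.get_obs();print(o["ee_pos"],o["orientation"],o["ft_force"],o["finger_gap"],c["origin"])
crop(c,180,40,200,240,3,"w10c.png")
```

```text
[ 0.51811322 -0.33639121  0.1985642 ] [ 1.79827744e+02 -1.46673577e-01  1.23810056e+01] [ 0.42870992 -0.268737   -4.41942381] 0.03312905687113012 [ 0.58949566 -0.32045603  0.34090148]
```

View pics/w10.png

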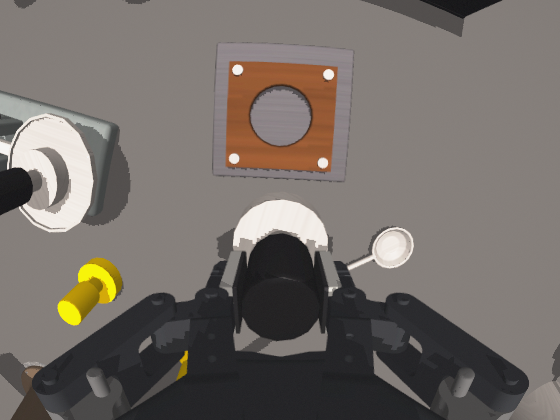

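The hole shows at wrist (281,116), almost straight below the camera, and the held foot's edge peaks at (281,200). Fitting both.

```bash
cat > fit.py <<'E'
from m import *
np.set_printoptions(precision=4,suppress=True)
def circ(P):
    for _ in range(4):
        A=np.c_[2*P,np.ones(len(P))];x=np.linalg.lstsq(A,(P**2).sum(1),rcond=None)[0];r=np.sqrt(x[2]+x[0]**2+x[1]**2)
        e=np.abs(np.hypot(*(P-x[:2]).T)-r); k=e<max(.0008,2*np.median(e)); P=P[k]
    return x[:2],r,len(P),e.mean()
def rad(c,p,pix,cond,a0,a1,step=3):
    out=[]
    I=cv2.cvtColor(c["img"],cv2.COLOR_RGB2Lab).astype(float)
    return out
def hole(c,u,v,z=.026,rmax=45):
    I=c["img"].astype(int); q=I[...,0]-I[...,2]; pts=[]
    for a in np.radians(np.arange(0,360,4)):
        rr=np.arange(15,rmax,.5); uu=u+rr*np.cos(a);vv=v+rr*np.sin(a)
        val=cv2.remap(q.astype(np.float32),uu.astype(np.float32)[None],vv.astype(np.float32)[None],1)[0]
        i=np.argmax(val>30)
        if val[i]>30: pts.append(onz(c,uu[i],vv[i],z)[:2])
    return circ(np.array(pts))
def foot(c,zt,u=281,v=245,rg=(35,70),ang=(-150,-30)):
    g=c["img"].min(2).astype(np.float32); pts=[]
    for a in np.radians(np.arange(*ang,3)):
        rr=np.arange(*rg,.5); uu=(u+rr*np.cos(a)).astype(np.float32);vv=(v+rr*np.sin(a)).astype(np.float32)
        val=cv2.remap(g,uu[None],vv[None],1)[0]
        w=np.where(val>165)[0]
        if len(w): pts.append(onz(c,uu[w[-1]],vv[w[-1]],zt)[:2])
    return circ(np.array(pts)),len(pts)
E
python3 - <<'E'
from fit import *
c=cam("wrist")
print(bot.get_obs()["ee_pos"])
for z in(.026,.010): print("hole",z,hole(c,281,116,z))
z=bot.get_obs()["ee_pos"][2]
for off in(.056,.058,.060): print("foot",off,foot(c,z-off+.022))
# corner: wood / plate centre
q=(c["img"][...,0].astype(int)-c["img"][...,2]>30).astype(np.uint8); q[:,:200]=0;q[:,360:]=0;q[190:]=0;q[:40]=0
k=max(cv2.findContours(q,0,1)[0],key=cv2.contourArea);r=cv2.minAreaRect(k);print(r,onz(c,*r[0],.026))
b=cv2.boxPoints(r);B=[onz(c,*p,.026)[:2] for p in b];print(np.array(B),[np.linalg.norm(B[i]-B[i-1]) for i in range(4)])
E
```

```text
[ 0.5181 -0.3364  0.1986]
hole 0.026 (array([ 0.5901, -0.3215]), np.float64(0.029696623803780235), 90, np.float64(0.0001509132084229021))
hole 0.01 (array([ 0.5901, -0.3215]), np.float64(0.03120338368779984), 90, np.float64(0.0001585703067488348))
foot 0.056 ((array([ 0.5168, -0.3369]), np.float64(0.028057934521545626), 40, np.float64(9.60092793453912e-05)), 40)
foot 0.058 ((array([ 0.516 , -0.3371]), np.float64(0.028375464619737997), 40, np.float64(9.709581106676704e-05)), 40)
foot 0.06 ((array([ 0.5152, -0.3373]), np.float64(0.028692994717920025), 40, np.float64(9.818234278835218e-05)), 40)
((280.3192138671875, 115.88694763183594), (108.97521209716797, 106.88445281982422), 2.6630005836486816) [ 0.5897 -0.3218  0.026 ]
[[ 0.5295 -0.2775]
 [ 0.6336 -0.2612]
 [ 0.6514 -0.3641]
 [ 0.5476 -0.3838]] [np.float64(0.10785446297529465), np.float64(0.1054101570900233), np.float64(0.10449784384644006), np.float64(0.10570219631138782)]
```

>>> jog_arm(moves=[[[3.7, 0.8, -1], 0, 2.5], [[3.7, 0.8, -1], 0, 2.5], [[0, 0, -3], 0, 2.5], [[0, 0, -3], 0, 2.5], [[0, 0, -1.5], 0, 2.5], [[0, 0, 0], 0, 2.5], [[0, 0, 0], 0, 2.5], [[0, 0, 0], 0, 2.5]])

```text
clock: 17.2
ee_pos: [0.5919, -0.3212, 0.1036]
orientation: [179.8, -0.2, 12.3]
ft_force: [0.2, -0.2, -3.2]
finger_gap: 0.0325
```

Run:
```python
from m import *
c=cam("wrist");cv2.imwrite("pics/w11.png",c["img"][:,:,::-1]);o=bot.get_obs();print(o["ee_pos"],o["orientation"],o["ft_force"],o["finger_gap"])
s=cam("scene");crop(s,140,230,80,75,8,"sc11.png")
d=cam("side");crop(d,270,130,80,75,8,"s11.png")
```

```text
[ 0.59223072 -0.32160383  0.10425287] [179.78767659  -0.21288404  12.28455287] [-0.32286932  0.47039077 -3.03633064] 0.032986365999060144
```

View pics/w11.png

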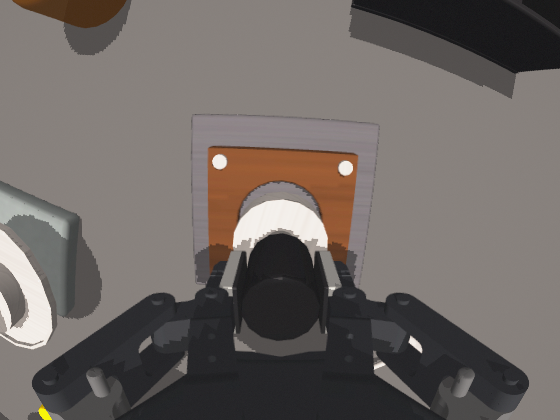

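View pics/sc11.png

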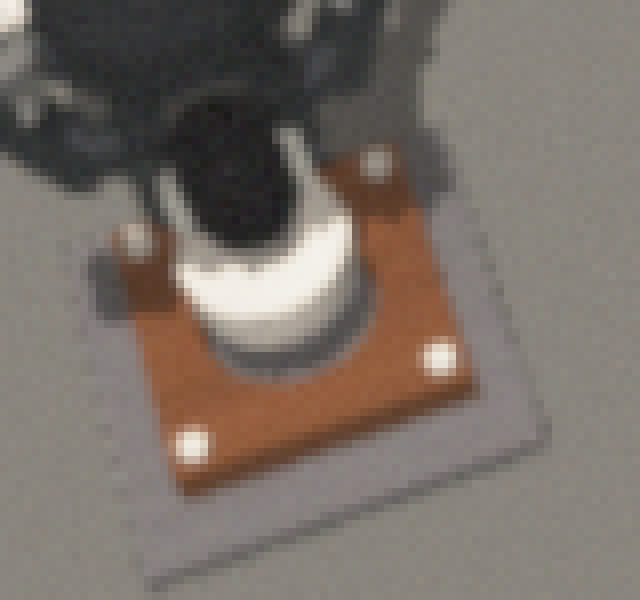

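View pics/s11.png

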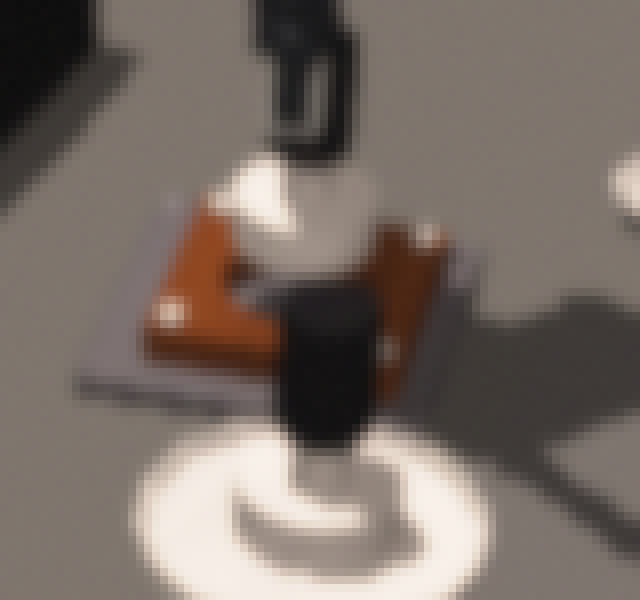

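Run:
```python
from fit import *
c=cam("wrist");o=bot.get_obs();print(o["ee_pos"])
I=c["img"].astype(int);q=(I[...,0]-I[...,2]).astype(np.float32);pts=[]
for a in np.radians(np.arange(-165,-14,4)):
    rr=np.arange(30,60,.5); uu=(280+rr*np.cos(a)).astype(np.float32);vv=(226+rr*np.sin(a)).astype(np.float32)
    val=cv2.remap(q,uu[None],vv[None],1)[0]; i=np.argmax(val>30)
    if val[i]>30 and i>0: pts.append(onz(c,uu[i],vv[i],.026)[:2])
print("hole",circ(np.array(pts)),len(pts))
z=o["ee_pos"][2]
for off in(.056,.060,.062): print("foot",off,foot(c,z-off+.022))
```

```text
[ 0.5917 -0.3213  0.1038]
hole (array([ 0.5906, -0.3215]), np.float64(0.029996715937014716), 38, np.float64(0.0001485968369906571)) 38
foot 0.056 ((array([ 0.5905, -0.3221]), np.float64(0.02818993285600515), 40, np.float64(0.00011853895573106328)), 40)
foot 0.06 ((array([ 0.5889, -0.3224]), np.float64(0.02882617420481458), 40, np.float64(0.00012121435710398081)), 40)
foot 0.062 ((array([ 0.5881, -0.3226]), np.float64(0.029144294879238152), 40, np.float64(0.00012255205779105908)), 40)
```

>>> jog_arm(moves=[[[0.15, 0.1, -0.5], 0, 2.5], [[0, 0, -0.4], 0, 2.5], [[0, 0, -0.2], 0, 2.5], [[0, 0, 0], 0, 2.5], [[0, 0, 0], 0, 2.5], [[0, 0, 0], 0, 2.5]])

```text
clock: 17.9
ee_pos: [0.5919, -0.3192, 0.09]
orientation: [-180.0, 0.0, 12.3]
ft_force: [1.0, -0.5, -4.2]
finger_gap: 0.0326
```

Run:
```python
from fit import *
c=cam("wrist");o=bot.get_obs();print(o["ee_pos"],o["ft_force"])
s=cam("scene");crop(s,140,230,80,75,8,"sc12.png")
crop(c,180,120,200,160,4,"w12.png")
d=cam("side");crop(d,270,130,80,75,8,"s12.png")
z=o["ee_pos"][2]
for off in(.060,.062): print("foot",off,foot(c,z-off+.022))
```

```text
[ 0.5921 -0.3193  0.0902] [-0.1326  0.1988 -3.8819]
foot 0.06 ((array([ 0.5889, -0.3199]), np.float64(0.028679492458828292), 40, np.float64(0.00011023371521282667)), 40)
foot 0.062 ((array([ 0.5881, -0.3201]), np.float64(0.028997515657930614), 40, np.float64(0.00011145608268722127)), 40)
```

View pics/sc12.png

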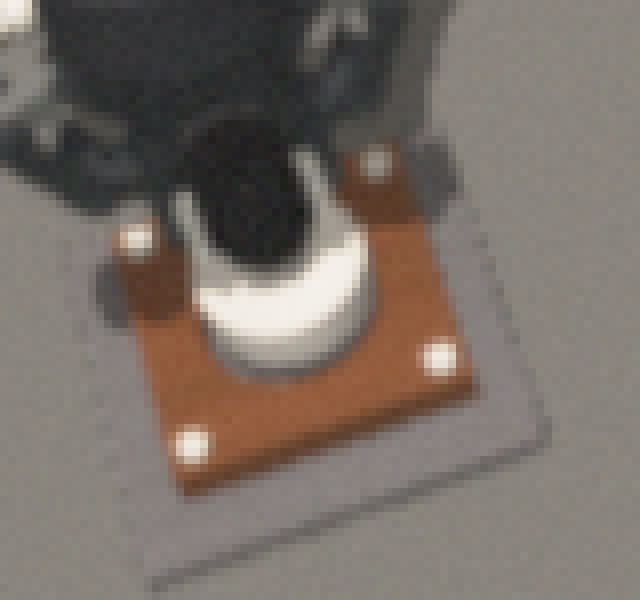

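View pics/w12.png

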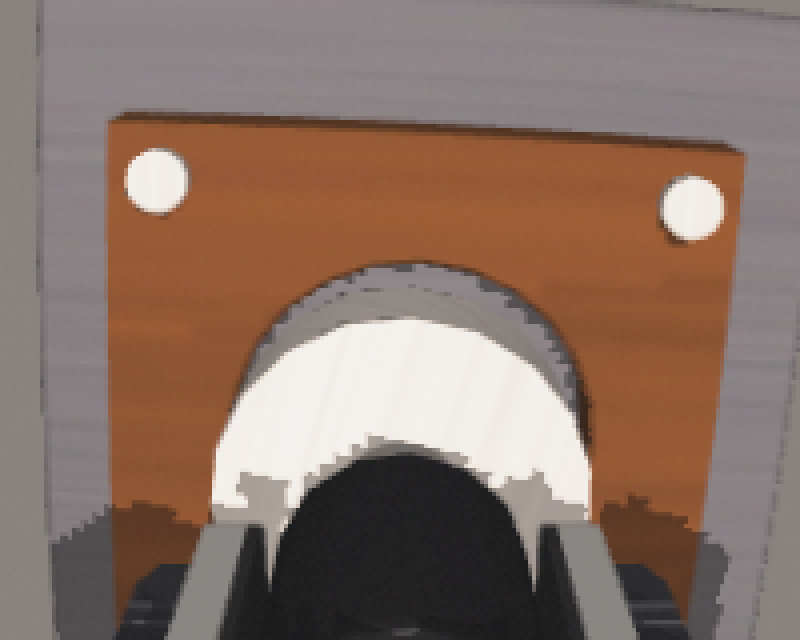

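Foot centre is about 2 mm short in x and 1.5 mm too far in +y relative to the hole. Correcting, then feeling down.

>>> jog_arm(moves=[[[0.2, -0.15, 0], 0, 2.5], [[0, 0, -0.2], 0, 2.5], [[0, 0, 0], 0, 2.5], [[0, 0, 0], 0, 2.5]])

```text
clock: 18.38
ee_pos: [0.5938, -0.3206, 0.088]
orientation: [-180.0, 0.0, 12.3]
ft_force: [-0.2, -0.0, -4.5]
finger_gap: 0.0329
```

Run:
```python
from fit import *
c=cam("wrist");o=bot.get_obs();print(o["ee_pos"],o["ft_force"])
crop(c,180,120,200,160,4,"w13.png")
z=o["ee_pos"][2]
for off in(.060,.062): print("foot",off,foot(c,z-off+.022))
I=c["img"].astype(int);q=(I[...,0]-I[...,2]).astype(np.float32);pts=[]
for a in np.radians(np.arange(-150,-29,3)):
    rr=np.arange(75,20,-.5); uu=(280+rr*np.cos(a)).astype(np.float32);vv=(228+rr*np.sin(a)).astype(np.float32)
    val=cv2.remap(q,uu[None],vv[None],1)[0]; i=np.argmax(val<30)
    if i>0: pts.append(onz(c,uu[i],vv[i],.026)[:2])
print("hole",circ(np.array(pts)),len(pts))
```

```text
[ 0.5939 -0.3207  0.0881] [-0.4996  0.7249 -4.6793]
foot 0.06 ((array([ 0.5909, -0.3214]), np.float64(0.028616880941888072), 40, np.float64(0.00010115457143289268)), 40)
foot 0.062 ((array([ 0.59  , -0.3216]), np.float64(0.02893398799397601), 40, np.float64(0.00010227547723673401)), 40)
hole (array([ 0.5897, -0.3217]), np.float64(0.030438393034278914), 39, np.float64(0.00013507926128818298)) 39
```

View pics/w13.png

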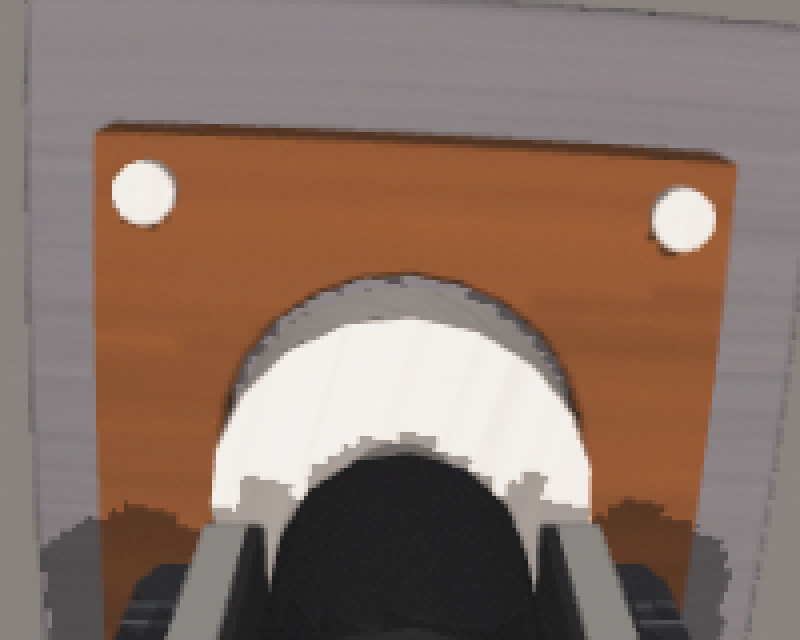

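The foot is now concentric with the hole to within about 1 mm. Feeling down in 1 mm steps.

>>> jog_arm(moves=[[[0, 0, -0.1], 0, 2.5], [[0, 0, -0.1], 0, 2.5], [[0, 0, 0], 0, 2.5]])

```text
clock: 18.68
ee_pos: [0.5938, -0.3206, 0.086]
orientation: [-180.0, 0.0, 12.3]
ft_force: [0.2, -0.5, -4.1]
finger_gap: 0.0325
```

>>> jog_arm(moves=[[[0, 0, -0.1], 0, 2.5], [[0, 0, -0.1], 0, 2.5], [[0, 0, 0], 0, 2.5]])

```text
clock: 18.93
ee_pos: [0.5938, -0.3206, 0.0839]
orientation: [-180.0, 0.0, 12.3]
ft_force: [-0.3, 0.1, -4.3]
finger_gap: 0.033
```

>>> jog_arm(moves=[[[0, 0, -0.1], 0, 2.5], [[0, 0, -0.1], 0, 2.5], [[0, 0, 0], 0, 2.5]])

```text
clock: 19.18
ee_pos: [0.5938, -0.3206, 0.082]
orientation: [-180.0, 0.0, 12.3]
ft_force: [-0.1, -0.2, -4.3]
finger_gap: 0.0322
```

>>> jog_arm(moves=[[[0, 0, -0.1], 0, 2.5], [[0, 0, -0.1], 0, 2.5], [[0, 0, 0], 0, 2.5]])

```text
clock: 19.43
ee_pos: [0.5938, -0.3206, 0.08]
orientation: [-180.0, 0.0, 12.3]
ft_force: [0.1, 0.4, -3.4]
finger_gap: 0.0325
```

Still no contact with the underside at about 0.020, so it is entering the collar. Continuing to the floor.

>>> jog_arm(moves=[[[0, 0, -0.1], 0, 2.5], [[0, 0, -0.1], 0, 2.5], [[0, 0, -0.1], 0, 2.5], [[0, 0, 0], 0, 2.5]])

```text
clock: 19.77
ee_pos: [0.5938, -0.3206, 0.077]
orientation: [-180.0, 0.0, 12.3]
ft_force: [0.4, -0.0, -5.4]
finger_gap: 0.0325
```

>>> jog_arm(moves=[[[0, 0, -0.1], 0, 2.5], [[0, 0, -0.1], 0, 2.5], [[0, 0, -0.1], 0, 2.5], [[0, 0, 0], 0, 2.5]])

```text
clock: 20.1
ee_pos: [0.5938, -0.3206, 0.074]
orientation: [-180.0, 0.0, 12.3]
ft_force: [-0.8, 0.5, -3.8]
finger_gap: 0.033
```

>>> jog_arm(moves=[[[0, 0, -0.1], 0, 2.5], [[0, 0, -0.1], 0, 2.5], [[0, 0, 0], 0, 2.5]])

```text
clock: 20.35
ee_pos: [0.5938, -0.3206, 0.072]
orientation: [-180.0, 0.0, 12.3]
ft_force: [-0.3, 0.2, -4.2]
finger_gap: 0.0328
```

>>> jog_arm(moves=[[[0, 0, -0.1], 0, 2.5], [[0, 0, 0], 0, 2.5]])

```text
clock: 20.52
ee_pos: [0.5939, -0.3207, 0.0711]
orientation: [-180.0, 0.0, 12.3]
ft_force: [0.5, 0.2, -4.6]
finger_gap: 0.0326
```

>>> jog_arm(moves=[[[0, 0, -0.1], 0, 2.5], [[0, 0, 0], 0, 2.5]])

```text
clock: 20.68
ee_pos: [0.594, -0.3208, 0.0703]
orientation: [180.0, -0.0, 12.3]
ft_force: [0.3, 0.1, -3.7]
finger_gap: 0.0325
```

Run:
```python
from fit import *
o=bot.get_obs();print(o["ee_pos"],o["ft_force"])
d=cam("side");crop(d,270,130,80,75,8,"s14.png")
s=cam("scene");crop(s,140,230,80,75,8,"sc14.png")
```

```text
[ 0.594  -0.3208  0.0703] [ 0.272   0.1073 -3.6819]
```

View pics/sc14.png

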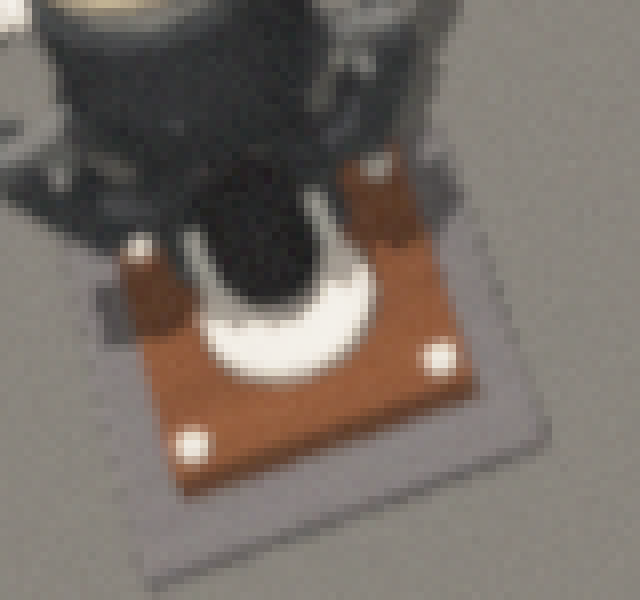

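The foot is well inside the collar, with only its top face showing. Still no floor contact, so going on.

>>> jog_arm(moves=[[[0, 0, -0.1], 0, 2.5], [[0, 0, 0], 0, 2.5]])

```text
clock: 20.95
ee_pos: [0.5941, -0.3207, 0.0702]
orientation: [-180.0, 0.0, 12.3]
ft_force: [-2.7, 1.0, 0.6]
finger_gap: 0.0326
```

>>> jog_arm(moves=[[[0, 0, -0.1], 0, 2.5], [[0, 0, 0], 0, 2.5], [[0, 0, 0], 0, 2.5]])

```text
clock: 21.2
ee_pos: [0.5942, -0.3208, 0.0702]
orientation: [-180.0, 0.0, 12.3]
ft_force: [-4.0, 2.9, 6.3]
finger_gap: 0.0332
```

Contact: the TCP stopped at 0.0702 (0.060 offset + 0.010 floor, as expected) at roughly 10 N. Relieving it by 1 mm and releasing.

>>> jog_arm(moves=[[[0, 0, 0.1], 0, 2.5], [[0, 0, 0], 0, 2.5], [[0, 0, 0], 0, 3.6], [[0, 0, 0], 0, 4.5], [[0, 0, 0], 0, 6.5], [[0, 0, 0], 0, 8.5], [[0, 0, 0], 0, 8.5], [[0, 0, 0], 0, 8.5]])

```text
clock: 21.87
ee_pos: [0.5941, -0.3208, 0.0692]
orientation: [180.0, -0.0, 12.3]
ft_force: [0.5, -0.9, 0.2]
finger_gap: 0.0852
```

>>> jog_arm(moves=[[[0, 0, 0], 0, 8.5], [[0, 0, 2], 0, 8.5], [[0, 0, 4], 0, 8.5], [[0, 0, 3], 0, 8.5], [[-3, 0, 0], 0, 8.5], [[-3, 0, 0], 0, 8.5], [[0, 0, 0], 0, 8.5], [[0, 0, 0], 0, 8.5]])

```text
clock: 22.53
ee_pos: [0.5325, -0.3205, 0.1591]
orientation: [-180.0, 0.0, 12.2]
ft_force: [0.7, 0.2, -0.4]
finger_gap: 0.0852
```

Run:
```python
from fit import *
o=bot.get_obs();print(o["ee_pos"],o["ft_force"],o["finger_gap"])
d=cam("side");crop(d,225,120,180,150,4,"s15.png")
s=cam("scene");crop(s,140,160,200,140,4,"sc15.png")
c=cam("wrist");cv2.imwrite("pics/w15.png",c["img"][:,:,::-1])
```

```text
[ 0.5325 -0.3205  0.1591] [ 0.6528  0.1937 -0.3559] 0.0851596056337724
```

View pics/sc15.png

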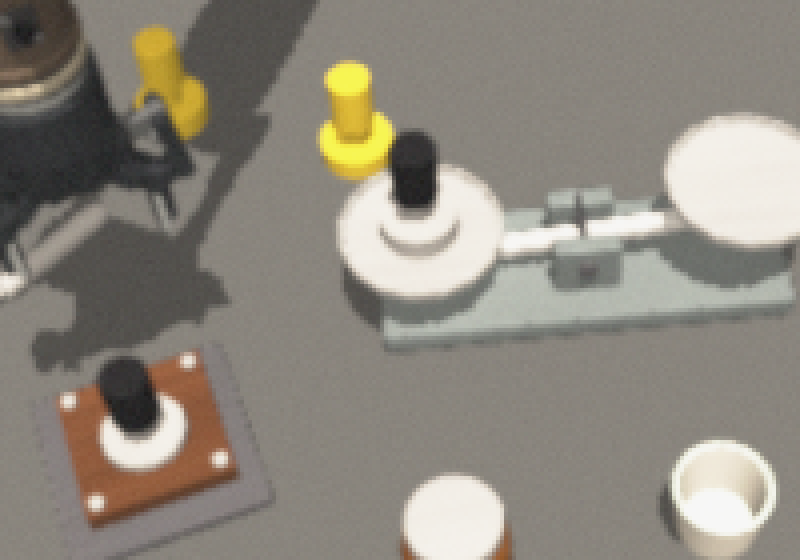

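View pics/s15.png

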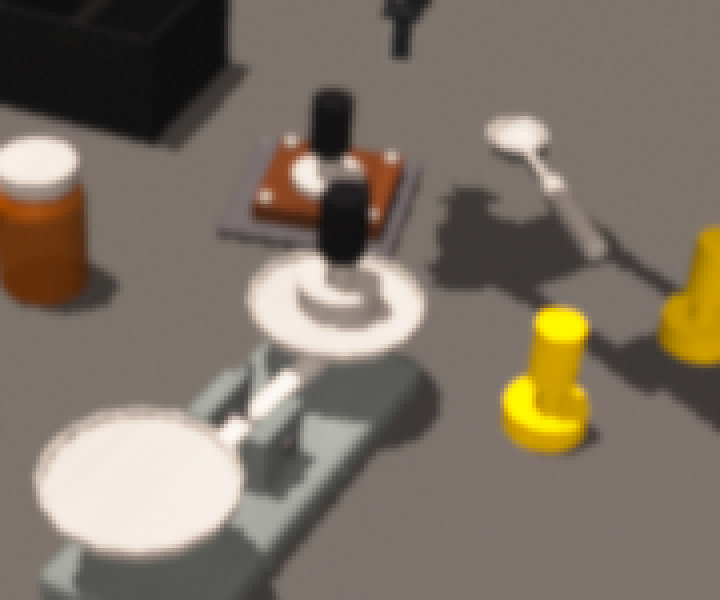

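View pics/w15.png

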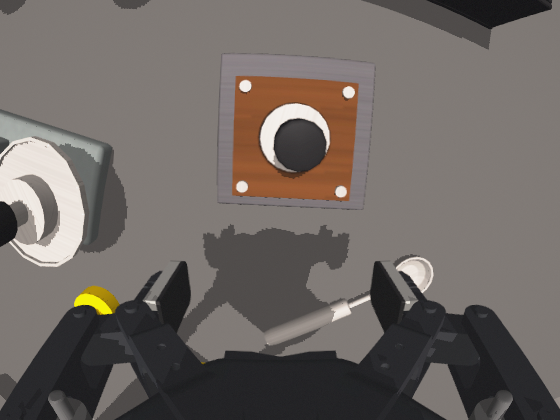

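T2 sits in the collar and T1 stands on the right pan. Checking seating height by triangulation, and the bystanders.

Run:
```python
from fit import *
s=cam("scene");d=cam("side")
cs,ss,_=blob(s,blk,(160,246,182,270));cd,sd,_=blob(d,blk,(298,138,318,161))
print("T2",cs,ss,cd,sd,tri(s,cs,d,cd),onz(s,*cs,.077),onz(d,*cd,.077))
cs,ss,_=blob(s,blk,(234,190,254,214));cd,sd,_=blob(d,blk,(300,162,322,187))
print("T1",cs,ss,cd,sd,tri(s,cs,d,cd))
c=cam("wrist");print("foot top",onz(c,294.5,138,.032))
s0=cv2.imread("pics/scene0.png").astype(int);df=np.abs(s0-s["img"][:,:,::-1]).max(2)
for n,b in dict(jug=(368,203,408,240),cup=(305,270,336,300),jar=(238,278,272,322),funnel=(356,262,386,290),timer=(385,185,420,208),spoon=(108,208,170,258)).items(): print(n,(df[b[1]:b[3],b[0]:b[2]]>60).sum())
```

```text
T2 [171.8563 258.3046] [166 250  13  18 174] [307.3776 150.5734] [303 143  10  17 143] [ 0.5885 -0.3221  0.0772] [ 0.5887 -0.3219  0.077 ] [ 0.5885 -0.3229  0.077 ]
T1 [242.8205 202.2436] [238 194  11  18 156] [310.5205 175.2374] [304 166  14  20 219] [ 0.4961 -0.1068  0.1447]
foot top [ 0.591  -0.3213  0.032 ]
jug 0
cup 0
jar 0
funnel 0
timer 0
spoon 437
```

T2's handle centre is at z 0.0772 against 0.077 expected, so it is fully home. T1's is at 0.1447, which fits the lowered pan (0.145). The spoon difference is the gripper and its shadow over it; the side view shows the spoon where it was.

```bash
python3 -c "
from station import bot
print(bot.sign_off(),bot.get_obs()['clock'])"
```

```text
the job is handed in; nothing more can be done
the job is handed in; nothing more can be done
```

The heavier tamper is fully home and upright in the collar, and the lighter one is standing on the right pan. I handed the job in at about 23 s; the sign-off gave no verdict.

- **Weighing:** I set the two tampers on opposite pans and let go of both. The beam tipped with the left pan down, so the tamper from the robot's left is the heavier. The wrist force agreed: about 5 N for it against about 3 N for the other.
- **Collar:** I found the opening with the wrist camera at about (0.590, -0.322) and lowered the tamper in small steps. It touched nothing until the floor, where the push was roughly 10 N. I eased off by about 1 mm before letting go.
- **Last checks:**
  - The heavier tamper's handle centre measured 77.2 mm high, against 77 mm expected when fully home. It sits within about 2 mm of the measured opening.
  - The lighter one's handle centre measured 144.7 mm, which fits the lowered pan (145 mm).
  - The gripper is clear and open. The jug, cup, jar, funnel and timer show no change in the scene view.
- **Less certain:**
  - My scene-view check flagged the spoon, because the gripper and its shadow were over it. It looks unmoved in the side view.
  - The different ways of measuring the held tamper's position in the jaws disagreed by up to 4 mm. I settled that by lining the foot up with the opening in the wrist camera.

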